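Angle a stretcher bar past the post into its bay

ROBOT

A 6-joint arm with a two-finger parallel gripper is mounted at the origin on the work surface. World frame = base frame: x ahead of the robot, y to its left, z up, the work surface at z = 0. Lengths are in m, angles in rad, forces in N, time in s.
With the tool pointing down it reaches from about 0.35 to 0.975 m from the base axis. Payload 7.1 kg.
Tool frame: the origin (TCP) lies midway between the tips of the shut fingers; the grasp point (between the pads) lies 19 mm behind it; z points along the fingers, y is the line along which they close (so a half turn about z gives the same grasp; the last joint's range is limited). The gripper opens to 88 mm and grips with 3 to 60 N. Pads are 20 mm wide; open, the fingers measure 115 mm over their backs; the gripper's body (75 mm by 178 mm) begins 61 mm behind the grasp point.
Start: joints at [-1.158, 0.423, 1.63, -0, 1.089, -0.019], TCP at [0.262, -0.568, 0.223] pointing down, gripper open.
Joint ranges: [-3, 3], [-0.9, 2.11], [0.09, 2.58], [-1.31, 4.45], [0.11, 2.69], [-2.54, 2.54]. Speed limits (rad/s): [2.39, 2.39, 3.01, 3.14, 3.14, 3.14].

INTERFACE

Orientations are given as a unit quaternion [w, x, y, z].
In Python, from station import move_pose, movel, movej, command_gripper, wait, inverse_kinematics, read_camera, camera_info, MotionError, job_done, get_time, get_joint_pos, get_qvel, get_effort, get_tcp_pos, get_ee_rot, get_ft_force, get_ft_torque, get_grip_width, get_finger_force gives the robot as it stands. Calls block until the motion is done:
- move_pose(position, orientation): joint-space move of the TCP to a pose.
- movel(position, frame=None, v=0.15, until_force=None): straight line of the TCP; frame=None keeps the orientation; v is the mean speed in m/s. With until_force (N) it stops when the force on the tool has changed by that much, and returns True; else False.
- movej(angles): joint-space move.
- command_gripper(opening): opening from 0.0 (shut) to 1.0 (fully open); the grip force is fixed at half the most; returns when the fingers have stopped.
- wait(seconds).
- inverse_kinematics(position, orientation): joint angles nearest the present ones, or None.
- read_camera(name): name is "side" or "top" or "wrist"; returns the picture (420x560x3 uint8, red, green, blue); there is no depth.
- camera_info(name): a dict with "intrinsics" (3x3 intrinsics, pixels), "dist" ([k1, k2, p1, p2, k3] as OpenCV has them; the pictures are not rectified), "T" (4x4, takes a point from camera to world coordinates); the wrist camera has in their place "tool_from_camera" (4x4, takes a point from camera to tool coordinates, whose origin is the TCP and whose axes are the flange's). Camera axes: x right, y up, looking along -z (the intrinsics and any distortion apply to the point x, -y, -z); pixel columns grow to the right and rows downward; lengths in m; the calibration is good to about 2 mm. A picture is of the moment at which its call begins: read the wrist's pose just before it. camera_info takes no time and is no camera call.
A pose or a line that the arm cannot do raises MotionError and nothing moves.
- job_done(): hands the job in; it is judged then, once.
Readings, each from a call of its own:
- get_time(): time.
- get_joint_pos(): joint angles.
- get_qvel(): joint speeds.
- get_effort(): joint torques, N m.
- get_tcp_pos(): TCP position.
- get_ee_rot(): TCP orientation.
- get_ft_force(): force on the tool from outside, world axes, zero at the start.
- get_ft_torque(): the same for the moment, N m.
- get_grip_width(): opening from 0.0 (shut) to 1.0 (fully open).
- get_finger_force(): force on a finger pad.
Only numpy, scipy, OpenCV 4.12 (cv2) and the standard library are available. Lean on these libraries where they do the work, as an engineer would, in place of code of your own. Each camera call takes 0.05 s, during which the arm holds its last target. There are 200 camera calls.

TASK

Push the loose wooden stretcher bar across the bench into the plywood bay, working it in at an angle past the steel post, one end first and then the other, until it lies inside with its long side up against the back board from end to end. Push it only: never lift, tip or carry it. Leave the other things on the bench where they stand.

Things in the scene. Friction and masses are not known exactly. Their poses are not given: they have to be found in the camera images.
- bar: loose stretcher bar: a plain straight wooden length, 290 long x 44 wide x 28 mm high, lying flat on the bench, about 0.14 to 0.28 kg; origin at the centre of its underside, x along its length, z up. It slides on the bench with ordinary wood friction and stays where it is left
- bar_end_a (a point): centre of the bar's end face at its own +x, 145 mm from its middle and 14 mm above its underside
- bar_end_b (a point): centre of the bar's end face at its own -x, 145 mm from its middle and 14 mm above its underside
- bay: fixed three-sided plywood frame on the bare bench, open above and towards the robot; walls 50 mm high, 18 thick. Origin on the bench, middle of the back board's inner (robot-side) face; x points into the board, away from the robot; y along it. Inside 350 mm wide: side boards' inner faces at y = +175 and -175 mm; they run from the back board 75 mm forward (x = 0 to -75)
- post: fixed steel post, 29 mm in diameter, 80 tall, before one end of the bay's mouth: axis at about x = -125 mm, y = about +115 or -115 in the bay's frame (it changes; an empty flat socket plate under 2 mm thick marks the other place, the bar slides over it freely). From post to far side board is shorter than the bar: it cannot enter square-on. Origin on the bench on its axis
- varnish_jar: bystander: round jar with a steel lid, 60 mm across, 85 mm tall; origin at its underside
- tin: bystander: small paint tin, 74 mm across, 90 mm tall; origin at its underside
- tape: bystander: roll of tape lying flat, 100 mm across, 48 mm tall; origin at its underside
- paint_bottle: bystander: white paint bottle, 48 mm across, 120 mm tall; origin at its underside
- screwdriver: bystander: screwdriver lying on the bench, its handle towards its own -x; origin at its underside
- brush: bystander: paint brush lying on the bench, its handle towards its own -x; origin at its underside
- mug: bystander: white mug, 76 mm across, 85 mm tall, handle towards its own +y; origin at its underside

How it is judged:
By the outcome, as a careful person would: the job done as asked, in the order asked, and still so for the second after the job is handed in, with the robot touching nothing.
It also fails if it takes over 72 s, if anything falls off the work surface, if the arm or the gripper's body presses on something with over 40 N, if the wrist force passes 120 N, or if a joint passes its speed limit or range.

## Working session

There is one attempt and no reset: what is moved stays moved. The work goes in short steps, each a Python script; the robot and the scene stay as the last script left them, time stands still between calls to the robot, and variables do not carry over. Pictures are saved under pics/ and viewed, at most 10 in all, crops included, and the job is handed in when it is done.

```bash
ls; mkdir -p pics; python3 - <<'E'
from station import *
import cv2,numpy as np
print(get_time())
for n in("top","side"):
    im=read_camera(n); cv2.imwrite(f"pics/{n}0.png",im[:,:,::-1])
    i=camera_info(n); print(n,np.round(i["intrinsics"],1).tolist(),np.round(i["dist"],3),np.round(i["T"],3).tolist())
print(camera_info("wrist"))
print(get_ee_rot(),get_tcp_pos())
E
```

```text
pics
0.0
top [[462.7, 0.0, 280.8], [0.0, 462.7, 208.0], [0.0, 0.0, 1.0]] [-0.043  0.     0.     0.     0.   ] [[0.018, 0.986, -0.164, 0.416], [-1.0, 0.018, -0.002, 0.028], [0.002, 0.164, 0.986, 1.357], [0.0, 0.0, 0.0, 1.0]]
side [[436.3, 0.0, 281.7], [0.0, 436.3, 210.5], [0.0, 0.0, 1.0]] [-0.081  0.     0.     0.     0.   ] [[-0.853, 0.309, -0.42, 0.16], [-0.521, -0.487, 0.701, 0.787], [0.013, 0.817, 0.576, 0.692], [0.0, 0.0, 0.0, 1.0]]
{'intrinsics': array([[337.33335764,   0.        , 278.867719  ],
       [  0.        , 337.33335764, 212.00415154],
       [  0.        ,   0.        ,   1.        ]]), 'dist': array([-0.03683096,  0.        ,  0.        ,  0.        ,  0.        ]), 'tool_from_camera': array([[-8.73136212e-04,  9.66216644e-01,  2.57729770e-01,
         7.12001766e-02],
       [ 9.99999617e-01,  8.27520695e-04,  2.85460263e-04,
        -2.88836033e-04],
       [ 6.25397393e-05,  2.57729920e-01, -9.66216996e-01,
        -1.63131424e-01],
       [ 0.00000000e+00,  0.00000000e+00,  0.00000000e+00,
         1.00000000e+00]])}
[-6.69983983e-04  9.76784953e-01  2.14221122e-01 -1.30903261e-04] [ 0.26138611 -0.56716602  0.22199311]
```

View pics/top0.png

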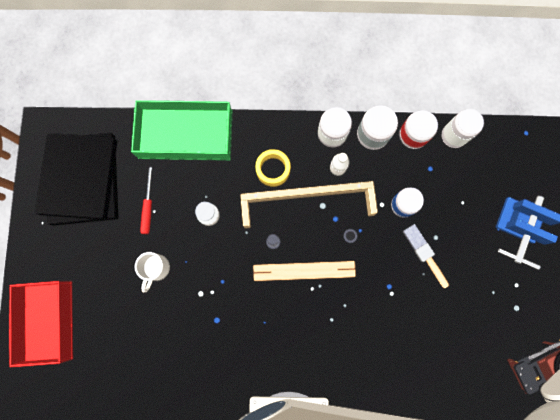

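View pics/side0.png

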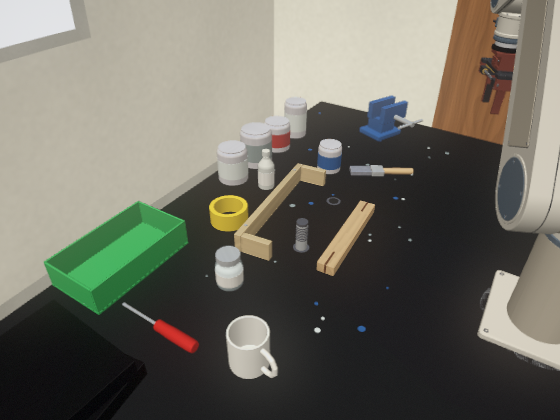

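The top view shows the bar at about (253–355, 271). The bay's back board runs (243,195)–(374,187) and opens downward in the image, towards the robot. The post is at about (273,241), on the bay's +y side, and the empty socket is at about (350,236). The jar is at (207,213), the tin at (408,202) and the tape at (273,168).

```bash
cat > h.py <<'E'
from station import *
import cv2,numpy as np
def cast(name,px,z):
    i=camera_info(name); T=np.array(i["T"])
    u=cv2.undistortPoints(np.array(px,float).reshape(-1,1,2),np.array(i["intrinsics"]),np.array(i["dist"])).reshape(-1,2)
    d=np.c_[u[:,0],-u[:,1],-np.ones(len(u))]@T[:3,:3].T
    return T[:3,3]+d*((z-T[2,3])/d[:,2])[:,None]
def wood(im,roi):
    h=cv2.cvtColor(im,cv2.COLOR_RGB2HSV)
    m=cv2.inRange(h,(8,40,90),(28,255,255)); k=np.zeros_like(m); x0,y0,x1,y1=roi; k[y0:y1,x0:x1]=m[y0:y1,x0:x1]
    return k
E
python3 - <<'E'
from h import *
im=read_camera("top")
k=wood(im,(235,170,385,300))
c,_=cv2.findContours(k,cv2.RETR_EXTERNAL,cv2.CHAIN_APPROX_NONE)
for q in sorted(c,key=cv2.contourArea)[-3:]:
    r=cv2.minAreaRect(q);print(cv2.contourArea(q),r)
    a=cv2.approxPolyDP(q,2.5,True).reshape(-1,2); 
    for z in (0,.028,.05): print(z,np.round(cast("top",a,z)[:,:2],3).tolist())
    print(a.tolist())
cr=im[160:300,225:395]; cv2.imwrite("pics/crop1.png",cv2.resize(cr,None,fx=4.2,fy=4.2,interpolation=cv2.INTER_CUBIC)[:,:,::-1])
E
```

```text
81.5 ((272.0, 178.0), (16.0, 34.0), 90.0)
0 [[0.757, 0.11], [0.727, 0.097], [0.709, 0.064], [0.715, 0.031], [0.747, 0.007], [0.759, 0.007], [0.728, 0.025], [0.718, 0.07]]
0.028 [[0.75, 0.108], [0.72, 0.096], [0.703, 0.063], [0.709, 0.031], [0.74, 0.008], [0.752, 0.008], [0.721, 0.025], [0.712, 0.069]]
0.05 [[0.745, 0.107], [0.715, 0.094], [0.698, 0.062], [0.704, 0.031], [0.735, 0.008], [0.746, 0.008], [0.716, 0.025], [0.707, 0.068]]
[[255, 170], [259, 180], [270, 186], [281, 184], [289, 174], [289, 170], [283, 180], [268, 183]]
1604.0 ((303.94384765625, 270.5211181640625), (16.747421264648438, 102.45780181884766), 87.82526397705078)
0 [[0.489, -0.187], [0.475, 0.102], [0.432, 0.107], [0.443, -0.184]]
0.028 [[0.488, -0.183], [0.474, 0.101], [0.432, 0.105], [0.442, -0.179]]
0.05 [[0.487, -0.179], [0.473, 0.099], [0.431, 0.104], [0.442, -0.176]]
[[354, 261], [255, 264], [253, 279], [353, 277]]
1617.5 ((308.2623596191406, 203.87783813476562), (34.61248779296875, 136.0418701171875), 84.47245788574219)
0 [[0.73, -0.246], [0.686, 0.147], [0.592, 0.144], [0.587, 0.12], [0.659, 0.125], [0.698, -0.194], [0.696, -0.221], [0.626, -0.23], [0.636, -0.257]]
0.028 [[0.724, -0.24], [0.68, 0.144], [0.589, 0.141], [0.583, 0.118], [0.654, 0.123], [0.693, -0.19], [0.69, -0.216], [0.622, -0.224], [0.631, -0.251]]
0.05 [[0.718, -0.236], [0.676, 0.142], [0.586, 0.139], [0.581, 0.117], [0.65, 0.121], [0.688, -0.186], [0.685, -0.212], [0.619, -0.22], [0.628, -0.246]]
[[373, 181], [242, 193], [242, 224], [250, 226], [249, 202], [356, 191], [365, 192], [368, 215], [377, 212]]
```

View pics/crop1.png

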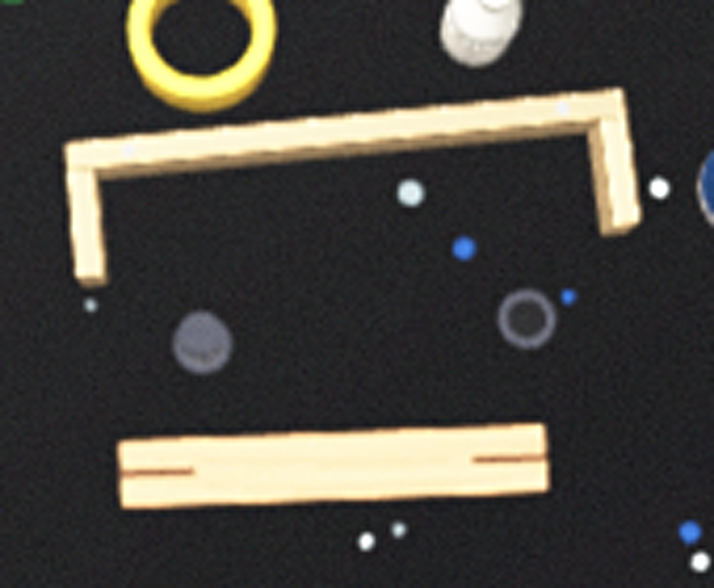

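The crop (scale 4.2, offset 225,160) shows the back board's inner top edge from (98,169) to (588,124). The inner edges of the side boards end at (104,275) and (603,230). The socket plate is at (527,318) and the post top at about (202,341).

```bash
python3 - <<'E'
from h import *
f=lambda p,z: cast("top",np.array(p)/4.2+np.array([225,160])-.38,z)[:,:2]
t=f([(98,169),(588,124),(104,275),(602,228),(65,146),(623,89)],.05); print(np.round(t,4))
d=t[0]-t[1]; print("inner width",np.linalg.norm(d),"ang",np.arctan2(-d[0],d[1]))
d2=t[4]-t[5]; print("outer",np.linalg.norm(d2),np.arctan2(-d2[0],d2[1]))
yaw=np.arctan2(-d2[0],d2[1])/2+np.arctan2(-d[0],d[1])/2; R=np.array([[np.cos(yaw),-np.sin(yaw)],[np.sin(yaw),np.cos(yaw)]])
O=((t[0]+t[1])/2+(t[4]+t[5])/2+R@[-.018,0])/2
print("bay",O,yaw, "orig ests",(t[0]+t[1])/2,(t[4]+t[5])/2+R@[-.018,0])
s=f([(527,318)],.002)[0]; p=f([(202,341)],.08)[0]; print("socket",s,R.T@(s-O),"post@.08",p,R.T@(p-O),"post@.04",R.T@(f([(202,341)],.04)[0]-O))
b=f([(545,424),(118,440),(121,509),(549,490)],.028); print(b, "L",np.linalg.norm(b[0]-b[1]),"W",np.linalg.norm(b[1]-b[2]))
print("bar in bay",(b-O)@R)
# side check of bay wood & bar
im=read_camera("side"); k=wood(im,(230,160,380,275))
c,_=cv2.findContours(k,cv2.RETR_EXTERNAL,cv2.CHAIN_APPROX_NONE)
for q in sorted(c,key=cv2.contourArea)[-3:]:
    a=cv2.approxPolyDP(q,2,True).reshape(-1,2); print(a.tolist())
cr=im[150:280,225:385]; cv2.imwrite("pics/crop2.png",cv2.resize(cr,None,fx=4.5,fy=4.5,interpolation=cv2.INTER_CUBIC)[:,:,::-1])
E
```

```text
[[ 0.6561  0.1246]
 [ 0.6939 -0.2113]
 [ 0.5831  0.1184]
 [ 0.6217 -0.22  ]
 [ 0.6717  0.1477]
 [ 0.719  -0.2358]]
inner width 0.3380290802566408 ang 0.11209983305112897
outer 0.38646723495539376 0.1228469202048966
bay [ 0.67623737 -0.04474238] 0.11747337662801279 orig ests [ 0.67498728 -0.04333201] [ 0.67748746 -0.04615274]
socket [ 0.56437568 -0.17562418] [-0.12643052 -0.11686919] post@.08 [0.53670484 0.05044392] [-0.12741471  0.11088396] post@.04 [-0.12358232  0.11114363]
[[ 0.48913867 -0.1836523 ]
 [ 0.47304357  0.10705663]
 [ 0.42664912  0.1037399 ]
 [ 0.44456858 -0.18610881]] L 0.29115414208282064 W 0.04651285639037682
bar in bay [[-0.20208992 -0.11602395]
 [-0.18400202  0.17456779]
 [-0.23046545  0.17671151]
 [-0.24664074 -0.11323976]]
[[374, 204], [359, 201], [317, 260], [317, 270], [334, 274], [372, 214]]
[[325, 170], [297, 163], [249, 217], [247, 202], [239, 196], [230, 195], [230, 211], [235, 212], [230, 214], [230, 231], [236, 231], [234, 245], [240, 251], [268, 260], [271, 256], [271, 241], [254, 234], [299, 180], [323, 185]]
```

View pics/crop2.png

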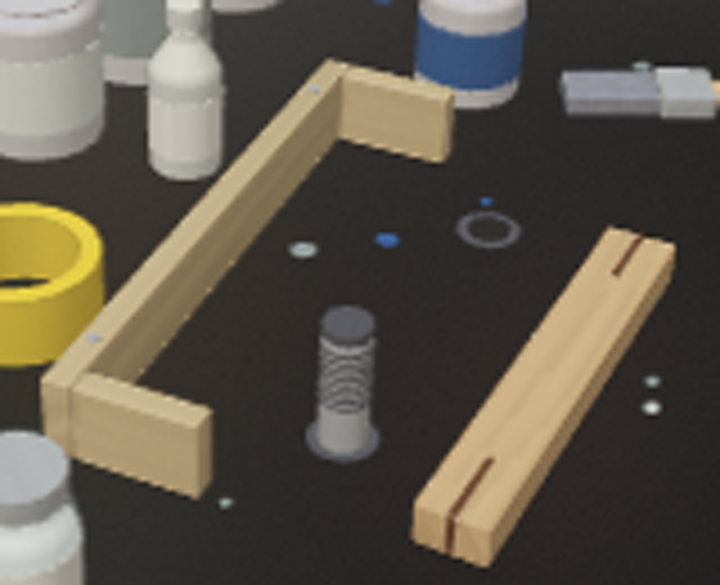

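The side view agrees with the top view. The post stands at the bay's +y side and the bar lies flat and free in front of it.

My plan is to:
1. Push the bar along its axis to the right.
2. Swing its +y end forward past the inside of the post.
3. Slide it in at about 35°.
4. Swing in the other end.

```bash
cat >> h.py <<'E'
O=np.array([.6765,-.0447]); YAW=.1175
R=np.array([[np.cos(YAW),-np.sin(YAW)],[np.sin(YAW),np.cos(YAW)]])
W=lambda p: O+R@np.array(p)            # bay -> world
B=lambda p: R.T@(np.array(p)-O)
def down(d):
    """tool down, tool y (closing line) parallel to world direction d; half turn chosen to suit the wrist"""
    b=np.arctan2(d[1],d[0]); best=None
    for a in (b+np.pi/2,b-np.pi/2):
        q=[0,np.cos(a/2),np.sin(a/2),0]; j=inverse_kinematics([.55,-.05,.12],q)
        if j is not None and (best is None or abs(j[5])<best[0]): best=(abs(j[5]),q)
    return best[1]
def bar():
    """bar from the top view: (+y end, -y end) in bay frame, None if hidden"""
    im=read_camera("top"); k=wood(im,(225,165,420,340))
    c,_=cv2.findContours(k,cv2.RETR_EXTERNAL,cv2.CHAIN_APPROX_NONE)
    out=[]
    for q in c:
        if cv2.contourArea(q)<500: continue
        w=cast("top",q,.028)[:,:2]; p=((w-O)@R).astype(np.float32); (cx,cy),(a,b),t=cv2.minAreaRect(p)
        out.append((np.round([cx,cy,a,b,t],3)))
    return im,out
E
python3 - <<'E'
from h import *
e=np.array([.450,.1055]); u=np.array([-.0585,.998])
q=down([u[1],-u[0]]); print(q)
command_gripper(.14)
p=e+.035*u; move_pose([*p,.12],q); print(get_time(),get_joint_pos())
movel([*p,.013]); f0=get_ft_force()
p2=e+(.010-.088)*u
print(movel([*p2,.013],v=.08,until_force=15),get_tcp_pos(),get_ft_force()-f0)
p3=p2+.02*u; movel([*p3,.013]); movel([*p3,.12],v=.2)
im,o=bar(); print(o,get_time()); cv2.imwrite("pics/t1.png",im[:,:,::-1])
E
```

```text
[0, np.float64(0.6861061180996204), np.float64(0.7275014740234343), 0]
4.0417 [ 2.77309616e-01  3.60380240e-01  2.03839918e+00 -5.37319603e-05
  7.42435027e-01  2.19840363e-01]
False [0.45443595 0.02785888 0.01291309] [ 0.14115245 -0.47493046  0.05574106]
[array([-2.230e-01, -8.700e-02,  2.400e-01,  4.800e-02,  8.677e+01]), array([-2.5000e-02, -3.0000e-03,  3.9700e-01,  1.0200e-01,  8.9899e+01])] 7.4833
```

View pics/t1.png

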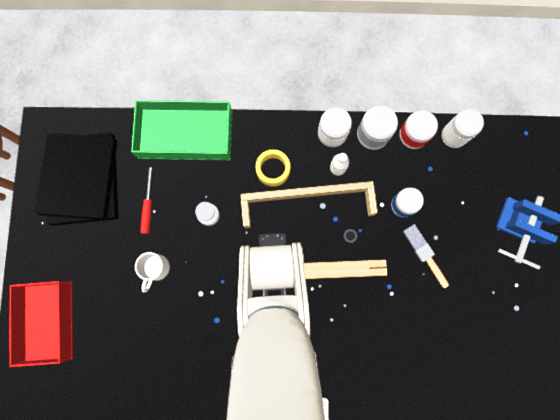

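Step 1 went as intended: the bar's right end is now at about px (387,268), which is y ≈ −0.205 in the bay frame. The arm hides the left end, and nothing else has moved. Next I swing the +y end forward.

```bash
cat >> h.py <<'E'
UV=lambda t:(np.array([np.sin(t),np.cos(t)]),np.array([np.cos(t),-np.sin(t)]))  # bar axis to +y end, forward normal (bay frame)
def push_arc(C,along,off,th,v=.08,z=.013,app=.025,lim=20):
    for i,t in enumerate(th):
        u,m=UV(t); p=C+along*u-off*m; q=down(R@u)
        if i==0:
            move_pose([*W(p-app*m),.12],q); movel([*W(p-app*m),z],v=.2)
        s=movel([*W(p),z],q,v=v,until_force=lim)
        if s: print("stopped",i,get_ft_force()); break
    movel([*W(p-.03*m),z]); movel([*W(p-.03*m),.13],v=.25)
E
python3 - <<'E'
from h import *
command_gripper(0)
t0=np.radians(3.2); u,m=UV(t0); E=np.array([-.213,.083]); C=E-.193*u
push_arc(C,.173,.032,np.radians([3.2,12,20,28,36]))
print(get_time())
movej([-.9]+list(get_joint_pos()[1:]))
im,o=bar(); print(o,get_time()); cv2.imwrite("pics/t2.png",im[:,:,::-1])
E
```

```text
15.8417
[array([-1.840e-01, -6.900e-02,  2.930e-01,  5.000e-02,  5.687e+01]), array([-2.5000e-02, -3.0000e-03,  3.9700e-01,  1.0200e-01,  8.9899e+01])] 17.45
```

View pics/t2.png

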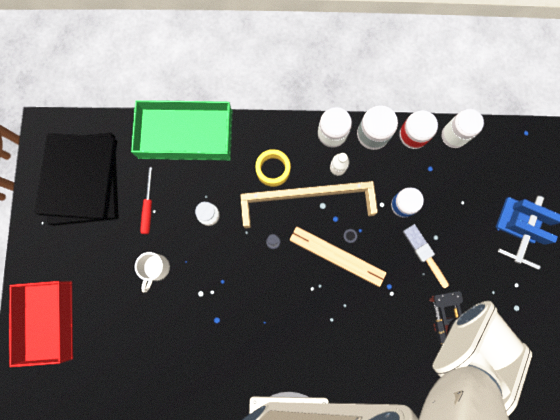

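The picture shows the bar at about 33°, from (291,235) to (384,280). Its +y end is just inside the post, with roughly 13 mm of clearance to its face. The clutter is undisturbed. Now I slide it along its axis behind the post.

```bash
python3 - <<'E'
from h import *
t=np.radians(33.1); u,m=UV(t); c=np.array([-.184,-.069]); F=c-.145*u
q=down(R@m); command_gripper(.14)
move_pose([*W(F-.035*u),.13],q); movel([*W(F-.035*u),.013],v=.2)
print(movel([*W(F+.095*u),.013],v=.08,until_force=12),B(get_tcp_pos()[:2]))
p=F+.07*u; movel([*W(p),.013]); movel([*W(p),.13],v=.25)
movej([-.9]+list(get_joint_pos()[1:]))
im,o=bar(); print(o,get_time()); cv2.imwrite("pics/t3.png",im[:,:,::-1])
E
```

```text
False [-0.21150127 -0.11100595]
[array([-1.2800e-01,  1.8000e-02,  2.9300e-01,  5.0000e-02,  5.6923e+01]), array([-2.5000e-02, -3.0000e-03,  3.9700e-01,  1.0300e-01,  8.9917e+01])] 23.1833
```

View pics/t3.png

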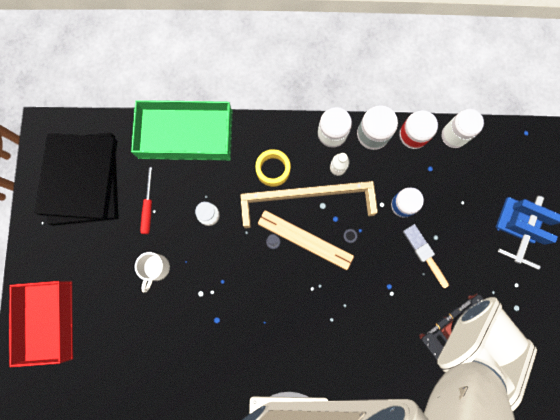

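The bar lies from (262,216) to (350,265), at bay centre (−0.128, 0.018) and still at 33°. Its +y end is behind the post and inside the bay. Now I swing in the −y end, then push square against the back board.

```bash
python3 - <<'E'
from h import *
t=np.radians(33.1); u,m=UV(t); c=np.array([-.128,.018]); E=c+.145*u
command_gripper(0)
push_arc(E,-.195,.032,np.radians([33.1,24,16,8,1]),lim=12)
command_gripper(1)
q=down(R@np.array([0,1])); y=-.005
move_pose([*W([-.125,y]),.13],q); movel([*W([-.125,y]),.013],v=.2)
f0=get_ft_force(); print(movel([*W([-.048,y]),.013],q,v=.05,until_force=12),B(get_tcp_pos()[:2]),get_ft_force()-f0,get_time())
movel([*W([-.10,y]),.013]); movel([*W([-.10,y]),.13],v=.25)
movej([-.9]+list(get_joint_pos()[1:]))
im,o=bar(); print(o,get_time())
cr=im[150:290,225:395]; cv2.imwrite("pics/t4.png",cv2.resize(cr,None,fx=4.2,fy=4.2,interpolation=cv2.INTER_CUBIC)[:,:,::-1])
cv2.imwrite("pics/t4full.png",im[:,:,::-1])
im=read_camera("side");cr=im[130:300,200:400]; cv2.imwrite("pics/s4.png",cv2.resize(cr,None,fx=3.5,fy=3.5,interpolation=cv2.INTER_CUBIC)[:,:,::-1])
E
```

```text
True [-0.0517199  -0.00477049] [-0.10376543 -0.69587089 -0.2226608 ] 35.5417
[array([-2.5000e-02, -3.0000e-03,  3.9700e-01,  1.0300e-01,  8.9899e+01])] 38.2833
```

View pics/t4.png

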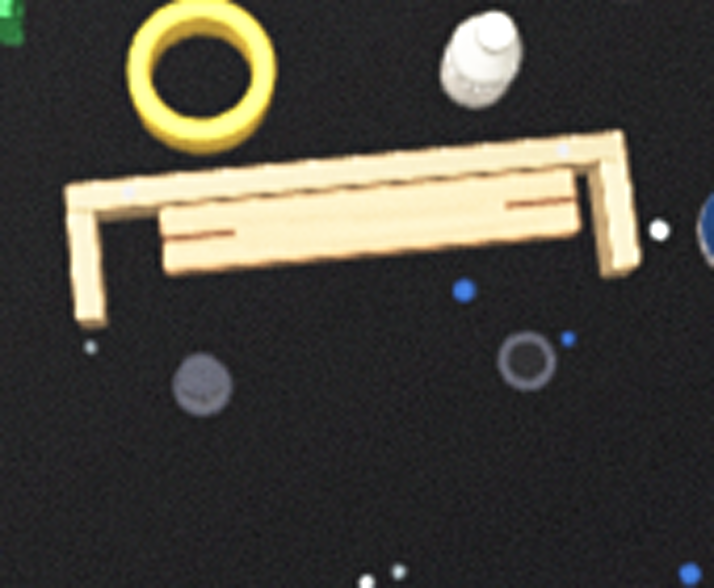

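View pics/s4.png

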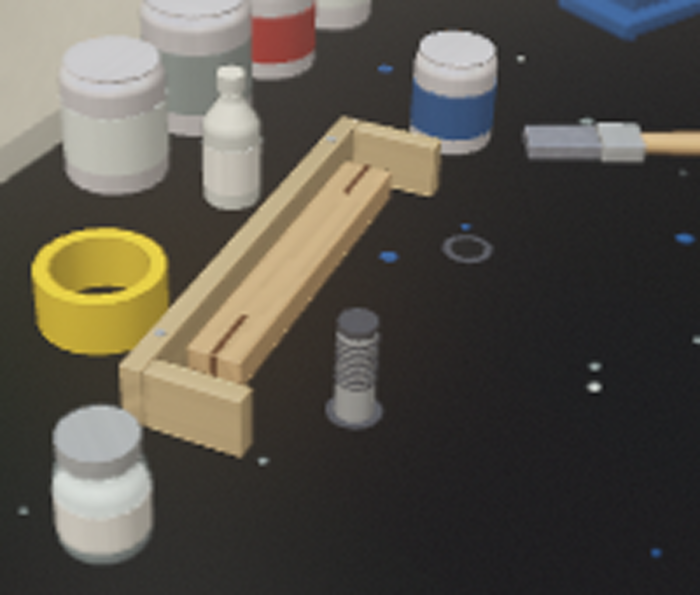

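Both views show the bar lying inside the bay along the back board, with its front edge from crop (166,273) to (580,235). The press stopped on force, as it should against the board. I'll check numerically that it is flush at both ends.

```bash
python3 - <<'E'
from h import *
im=cv2.imread("pics/t4full.png")[:,:,::-1]
k=wood(im,(262,185,362,260)); pts=[]
for c in range(268,360,3):
    r=np.where(k[:,c])[0].max()
    pts.append((c,r+.5))
top=(cast("top",pts,.028)[:,:2]-O)@R; bot=(cast("top",pts,0)[:,:2]-O)@R
print(np.polyfit(top[:,1],top[:,0],1),np.polyfit(bot[:,1],bot[:,0],1))
# back board outer edge as angle reference
k=wood(im,(243,170,376,230)); pts=[(c,np.where(k[:,c])[0].min()-.5) for c in list(range(244,256,2))+list(range(292,372,3))]
b=(cast("top",pts,.05)[:,:2]-O)@R; print(np.polyfit(b[:,1],b[:,0],1))
E
```

```text
[ 5.19271919e-05 -4.68417621e-02] [ 5.19271919e-05 -4.25612788e-02]
[0.00113241 0.02144098]
```

```bash
python3 -c "
from station import *
print(get_qvel(),get_time()); print(job_done())"
```

```text
[ 0.0011855  -0.00241557 -0.00116263  0.00038711 -0.00097367  0.00072986] 38.3333
the job is handed in; nothing more can be done
None
```

The bar was pushed in past the post, +y end first and then the −y end. In the last camera check it lay along the back board, parallel to it within about 1 mrad. I handed the job in at 38.3 s, with the arm clear and the other things showing no movement in the pictures.

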